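# Lift the brass poppet with tweezers at the 12 mm mark

### The job

Pick up the cranked sprung tweezers from their rest, bring the open prongs astride the brass poppet standing in the white pocket tray, squeeze them to their red 12 mm mark beneath its head, and lift the poppet out hanging by its head, without nipping its lapped stem. Carry it over the middle of the green mat and finish there still holding: tweezers in the gripper, gap steady at the 12 mm mark, poppet hanging upright and still, clear above the mat. Touch the poppet only with the tweezers, and leave everything else on the bench where it is.

Things in the scene. Friction and masses are not known exactly. Their poses are not given: they have to be found in the camera images.
- tweezers_grip (a point): Sprung steel tweezers, 175 mm long, 44 g, loose, lying level in their rest, this point 50 mm above the table. It lies half-way between the two black ribbed finger pads, each 34 mm long and 16 mm high, centred at its height: squeeze there from both sides. x points along the tweezers to the prongs, y to the left arm, z up. The pads measure 42 mm over their outsides when open.
- tip_left (a point): Middle of the left prong's inner face, 58 mm ahead of and 40 mm below tweezers_grip: the arms are cranked down to two level prongs, 30 mm long along x, 4 mm wide, 4 mm high. Tip gap = distance tip_left to tip_right: 36 mm open, about 28 with the pads at 37 (3 N on each pad), about 12 with the pads at 27 (10 N); 1 mm at the pads is 1.7 mm of gap. The arms spring open.
- tip_right (a point): Middle of the right prong's inner face, likewise. The poppet's stem belongs midway between tip_left and tip_right.
- gap_ring (a point): Red ring, 3 mm wide, on the thin steel alignment pin that crosses between the arms 35 mm behind tweezers_grip. The pin is fixed in the right arm and slides out through the left as they close; when the ring has just come wholly out of the left arm, the tip gap is the marked 12 mm. Point at the ring's middle.
- rest: Fixed rest: painted grey steel base 205 x 84 x 8 mm, origin on the table 85 mm behind tweezers_grip, x along the tweezers as they lie. The prongs stand on the base; an aluminium saddle, 30 mm wide, its side lips 56 mm above the table, carries the tail from 7 mm behind to 15 mm ahead of the origin. Nothing stands beside the finger pads.
- tray: White pocket tray, fixed: block 54 (x) x 172 (y) x 26 mm high, origin at the centre of its underside on the table. Three round pockets in a row along y, 52 mm apart, each 9.4 mm wide and 20 mm deep, each with a poppet standing in it, head up.
- poppet_brass_c (a point): Brass valve poppet, about 27 g, loose: stem 8 mm diameter, 34 mm long, on top a round head 20 mm diameter, 5 mm thick, flat beneath. Point on its axis half-way up: 19.5 mm above the foot, 14.5 mm below the head's underside; z towards the head. In its pocket (any of the three) the head's underside is 14 mm above the tray's top.
- poppet_steel1_c (a point): One of two steel poppets of the same shape, in another pocket, to be left alone. Point half-way up on its axis.
- poppet_steel2_c (a point): The other steel poppet, to be left alone. Point half-way up on its axis.
- mat: Green rubber mat, 120 x 120 x 3 mm, fixed on the table; origin at the centre of its underside.
- valve_plate: Matte steel valve plate, disc 110 mm diameter, 12 mm thick, lying on the table, to be left alone; origin at the centre of its underside.
- gauge_block: Chrome gauge block 35 x 9 x 25 mm high, standing on the table, to be left alone; origin at the centre of its underside.
- stone: Brown lapping stone 100 x 25 x 13 mm, on the table, to be left alone; origin at the centre of its underside.
- paste_jar: Jar of lapping paste, 54 mm diameter, 50 mm high, to be left alone; origin at the centre of its underside.
- loupe: Black eye loupe, 38 mm diameter, 30 mm high, to be left alone; origin at the centre of its underside.
There are look-alikes about, which are no part of the job. What is meant by the mat is not blue, and is the smaller of those in its own colour.

How it is judged:
By the outcome, as a careful person would: the job done as asked, in the order asked, and still so for the second after the job is handed in, while the arm keeps its last pose, push and grip.
It also fails if it takes over 61 s, if anything falls off the work surface, if the arm or the gripper's body presses on something with over 40 N, if the wrist force passes 120 N, or if a joint passes its speed limit or range.

### The arm

A 6-joint arm with a two-finger parallel gripper is mounted at the origin on the work surface. World frame = base frame: x ahead of the robot, y to its left, z up, the work surface at z = 0. Lengths are in mm, angles in rad, forces in N, time in s.
With the tool pointing down it reaches from about 275 to 750 mm from the base axis. Payload 10.2 kg.
Tool frame: the origin (TCP) lies between the finger pads; the fingertips stand 17 mm ahead of it and the grasp point (between the pads) lies 2 mm behind it; z points along the fingers, y is the line along which they close (so a half turn about z gives the same grasp; the last joint's range is limited). The gripper opens to 85 mm and grips with 20 to 120 N. Pads are 22 mm wide; open, the fingers measure 114 mm over their backs; the gripper's body (76 mm by 85 mm) begins 54 mm behind the grasp point. The pads swing forward as they close: fully open they stand 13 mm farther back than shut.
Start: joints at [-1.374, 0.313, 1.498, -0, 1.331, -0.223], TCP at [213.967, -479.426, 248.294] pointing down, gripper open.
Joint ranges: [-2.94, 2.94], [-0.97, 2.17], [0.19, 2.56], [-1.23, 4.37], [0.02, 3.11], [-2.88, 2.88]. Speed limits (rad/s): [2.39, 2.39, 3.01, 3.14, 3.14, 3.14].

### API

Orientations are given as a unit quaternion [w, x, y, z].
In Python, from rig import * gives the robot as it stands.
- The arm moves only by the tool step_arm, never from a script. Its argument "commands" is text: rows parted by semicolons, each of 7 numbers parted by spaces: the opening, from 0 (shut) to 1 (fully open), then the shift along the tool's x, y, z in cm, then the turn, a rotation vector about the tool's x, y, z in rad. In form: hand x y z rx ry rz; .... A call has 1 to 20 rows; each row is the pose to reach, as a shift and turn from the pose commanded when the call began, along the tool's axes at that moment; what a row does not reach only later rows make up. A row lasts 1/12 s, in which the tool goes at most 41.7 mm and 7.16 degrees, less where a joint would pass 70% of its speed; a pose out of reach is approached as far as the arm can. A call with a gripper value outside its range is refused whole. The fingers move at their own pace and stop on an object; "newtons" is the grip in N (left out, the last holds). Time passes only in rows, so rows that repeat a pose let the fingers close. It gives the time, the measured TCP pose, the force, the opening and the grip force at its end, in the units of the state.
- sense(): the state, without advancing time (a new reading comes with each control period).
- capture(name): name is "scene" or "top" or "wrist"; returns the picture (384x512x3 uint8, red, green, blue); there is no depth.
- camera_model(name): a dict with "mtx" (3x3 intrinsics, pixels), "k1" (the pictures are not rectified: a ray, as slopes to the right and down, at radius r is drawn at 1 + k1 r^2 times it, then the intrinsics apply), "eye" and "rotation" of the camera in the world. Camera axes: x right, y down, z forward; pixel columns grow to the right and rows downward; lengths in mm; the calibration is good to about 2 mm. A picture is of the moment at which its call begins: read the wrist's pose just before it. camera_model takes no time and is no camera call; for the wrist camera it gives the pose at the moment of the call.
- finish_job(): hands the job in; it is judged then, once.
Trained networks look in the newest picture that a camera, given by its name, has taken for a name from the list of things; names that differ only in an ending like _2 or _b are one class to them, and where a whole thing is asked for, a point or a joint stands for the part that bears it (a point fixed in the world has none). Each returns a list of dicts, best first, with "score" (0 to 1); they miss things now and then, are a little off and sometimes report something else, mostly with a low value. They report only what shows in the picture. A call takes as long as a camera call. They do not tell look-alikes from the thing itself.
- search_frame(camera, label): "rect" ([centre column, centre row, width, height] in pixels, round what is visible of it).
- trace(camera, label): "mask" (384x512 bool, what is visible of it) and "rect" ([centre column, centre row, width, height] in pixels, round what is visible of it).
- spot_point(camera, label): "xy" ([column, row] in pixels: a listed point, or the origin of a listed thing).
The state is a dict: "time_s": time; "joints": joint angles; "dq": joint speeds; "tau": joint torques, N m; "eef_pos": TCP position; "ee_rot": TCP orientation; "force": force on the tool from outside, world axes, zero at the start; "wrist_torque": the same for the moment, N m; "grip_width": opening from 0.0 (shut) to 1.0 (fully open); "grip_force": force on a finger pad.
Only numpy, scipy, OpenCV 4.12 (cv2) and the standard library are available. Lean on these libraries where they do the work, as an engineer would, in place of code of your own. Each camera call takes 0.05 s, during which the arm holds its last target. There are 200 camera calls.

## Working session

There is one attempt and no reset: what is moved stays moved. The work goes in short steps, Python scripts to look and compute and a tool call to move; the robot and the scene stay as the last step left them, time stands still between calls to the robot, and variables do not carry over. Pictures are saved under pics/ and viewed, at most 12 in all, crops included, and the job is handed in when it is done.

Besides the shell and the picture viewer there is one more tool, called after "Call:" as name(argument=value, ...), one argument or row to a line, values as JSON. step_arm: Moves the arm, as the interface text tells. Its arguments: {"type":"object","properties":{"commands":{"type":"string"},"newtons":{"type":"number"}},"required":["commands"]}

```bash
mkdir -p pics; cat > h.py <<'E'
from rig import *
import numpy as np, cv2
def ray(cam,px,m=None):
    m=m or camera_model(cam); K=np.array(m["mtx"]);k=m["k1"]
    d=np.array([(px[0]-K[0,2])/K[0,0],(px[1]-K[1,2])/K[1,1]]);s=d.copy()
    for _ in range(20): s=d/(1+k*(s@s))
    v=np.array(m["rotation"])@np.array([s[0],s[1],1]);return np.array(m["eye"],float),v/np.linalg.norm(v)
def atz(cam,px,z,m=None):
    e,v=ray(cam,px,m);return e+v*(z-e[2])/v[2]
def tri(rs):
    A=0;b=0
    for e,v in rs:
        P=np.eye(3)-np.outer(v,v);A=A+P;b=b+P@e
    p=np.linalg.solve(A,b);return p,[float(np.linalg.norm((np.eye(3)-np.outer(v,v))@(p-e))) for e,v in rs]
def save(n,im): cv2.imwrite("pics/"+n,im[:,:,::-1])
def proj(cam,p,m=None):
    m=m or camera_model(cam);c=np.array(m["rotation"]).T@(np.array(p)-np.array(m["eye"]));s=c[:2]/c[2];s=s*(1+m["k1"]*(s@s));K=np.array(m["mtx"])
    return np.array([K[0,0]*s[0]+K[0,2],K[1,1]*s[1]+K[1,2]])
E
python3 - <<'E'
from h import *
np.set_printoptions(precision=1,suppress=True)
ims=[capture(c) for c in ("scene","top")]
save("a.png",np.hstack([cv2.resize(i,(400,300)) for i in ims])); save("top.png",cv2.resize(ims[1],(800,600)))
for c in("scene","top"):
    m=camera_model(c);print(c,np.array(m["eye"]),np.array(m["mtx"])[0],np.array(m["rotation"])[:,2])
for n in "tweezers_grip tip_left tip_right gap_ring rest tray poppet_brass_c mat".split():
    for c in("scene","top"):
        print(n,c,[(np.array(r["xy"]).round(1).tolist(),round(r["score"],2)) for r in spot_point(c,n)[:4]])
print(sense())
E
```

```text
Traceback (most recent call last):
IndexError: too many indices for array: array is 1-dimensional, but 2 were indexed
```

View pics/top.png

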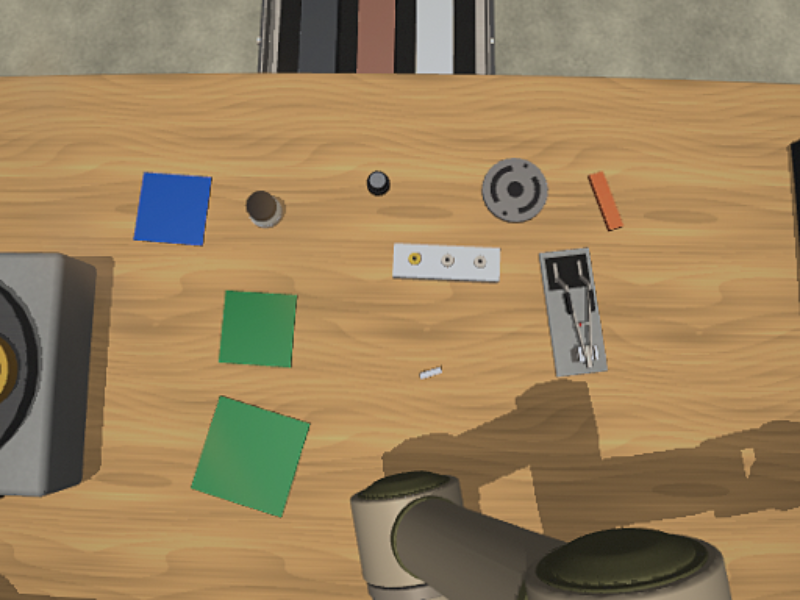

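View pics/a.png

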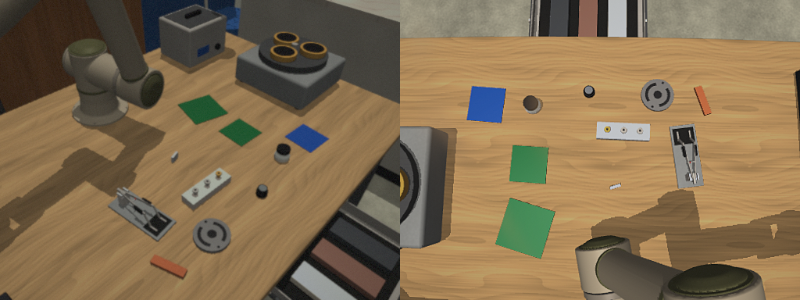

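The top view (800 px wide) shows:
- **Mats:** a smaller green mat at (258,329), a larger green one at (250,456) and a blue one at (173,209). The mat meant is the smaller green one.
- **Tray:** at (446,262), with a yellow (brass) poppet at (415,259) and greyish ones at (447,260) and (480,261).
- **Tweezers:** in the rest at (573,311), prongs up-image.

```bash
python3 - <<'E'
from h import *
m=camera_model("top")
for k in m: print(k,m[k])
print(sense())
E
```

```text
mtx [[400.41640953   0.         251.46754657]
 [  0.         400.41640953 190.09276228]
 [  0.           0.           1.        ]]
k1 -0.06886906383994268
eye [ 420.23032781   60.00921746 1019.77146301]
rotation [-0.05156056  0.71101527 -0.7001056   0.0406319 ]
{'time_s': 0.1, 'joints': array([-1.37437501e+00,  3.13397087e-01,  1.49837614e+00,  3.24839937e-05,
        1.33100197e+00, -2.23395665e-01]), 'dq': array([-3.00193088e-04, -8.27817489e-04, -4.27269853e-03,  7.22863802e-05,
        2.07382287e-03, -9.36348867e-04]), 'tau': array([ 2.18330482e-03, -4.12900543e+01, -2.60143965e+01, -1.79291201e-04,
        3.03409681e-03,  3.86137160e-06]), 'eef_pos': array([ 213.94155322, -479.19585992,  247.78507846]), 'ee_rot': array([-5.91006450e-04,  9.78050621e-01,  2.08366584e-01,  2.37479021e-05]), 'force': array([-0.09538218, -0.09757777, -0.1429113 ]), 'wrist_torque': array([ 0.00336268,  0.00374396, -0.01586217]), 'grip_force': 0.0, 'grip_width': 0.9981743662413327}
```

```bash
cat >> h.py <<'E'
from scipy.spatial.transform import Rotation as R
def q2R(q): return R.from_quat([q[1],q[2],q[3],q[0]])
_cm=camera_model
def camera_model(n):
    m=dict(_cm(n)); m["rotation"]=q2R(m["rotation"]).as_matrix(); return m
np.set_printoptions(precision=1,suppress=True)
E
python3 - <<'E'
from h import *
Z=dict(tweezers_grip=50,tip_left=10,tip_right=10,gap_ring=50,rest=0,tray=0,poppet_brass_c=25.5,mat=0,poppet_steel1_c=25.5)
for c in("scene","top"): print(c,camera_model(c)["eye"],camera_model(c)["rotation"][:,2])
for n in Z:
    rs=[]
    for c in("scene","top"):
        r=spot_point(c,n)[:4]
        print(n,c,[(np.array(q["xy"]).round(1).tolist(),round(q["score"],2),atz(c,q["xy"],Z[n])[:2]) for q in r])
        if r: rs.append(ray(c,r[0]["xy"]))
    if len(rs)>1: print("   tri",*tri(rs))
print(sense()["time_s"])
E
```

```text
scene [1087.2 -555.1  854.7] [-0.5  0.5 -0.7]
top [ 420.2   60.  1019.8] [ 0.1  0.  -1. ]
tweezers_grip scene [([181.3, 262.7], 0.84, array([ 545.7, -214.5]))]
tweezers_grip top [([370.3, 194.4], 0.71, array([ 541. , -214.5]))]
   tri [ 542.4 -214.2   46.8] [1.5920356476548652, 1.5920356476548103]
tip_left scene [([204.5, 280.7], 0.52, array([ 597.1, -192.6]))]
tip_left top [([355.6, 174.0], 0.68, array([ 598. , -189.1]))]
   tri [ 597.3 -190.7    8.4] [1.5923296465651788, 1.5923296465649996]
tip_right scene [([195.7, 289.9], 0.67, array([ 602. , -223.1]))]
tip_right top [([368.6, 170.6], 0.53, array([ 607.4, -222.9]))]
   tri [ 605.5 -223.3   13.8] [1.8862993051297494, 1.8862993051297539]
gap_ring scene [([175.2, 254.1], 0.71, array([ 516.3, -208.7])), ([223.3, 205.4], 0.4, array([477.2, -20.9]))]
gap_ring top [([371.7, 206.0], 0.66, array([ 512.6, -217.4]))]
   tri [ 515.1 -213.    53.1] [4.432509637907126, 4.432509637907072]
rest scene [([160.0, 261.8], 0.83, array([ 473.7, -227.9]))]
rest top [([370.5, 224.9], 0.57, array([ 469. , -227.6]))]
   tri [ 470.  -227.5   -3.6] [1.43292
[... 442 characters left out ...]
]))]
   tri [613.6  40.9  31.3] [0.2641048792079263, 0.2641048792079653]
mat scene [([388.9, 173.3], 0.95, array([688.9, 459.8])), ([256.7, 134.6], 0.79, array([273.2, 316.6])), ([308.0, 170.9], 0.72, array([510.3, 293.6]))]
mat top [([158.0, 290.4], 0.83, array([296.1, 307.8])), ([165.5, 210.2], 0.68, array([498.6, 296.9])), ([106.6, 134.1], 0.58, array([698.5, 464.7]))]
   tri [496.7 373.8  18.3] [210.47278123529563, 210.47278123529566]
poppet_steel1_c scene [([264.8, 235.2], 0.64, array([608.9,  -2.8])), ([173.1, 255.6], 0.5, array([ 499. , -204.5]))]
poppet_steel1_c top [([284.5, 167.4], 0.44, array([609.5,  -5.9]))]
   tri [609.7  -5.1  27.9] [0.8982181531288239, 0.8982181531288699]
1.0
```

```bash
cat >> h.py <<'E'
def rel(pos,yaw,tilt=None):
    "shift cm and rotvec from measured pose to tool-down pose with tool x at world yaw (deg)"
    s=sense();T=q2R(s["ee_rot"]);G=R.from_euler('z',yaw,degrees=True)*R.from_euler('x',180,degrees=True)
    np.set_printoptions(precision=4,suppress=True)
    d=T.as_matrix().T@(np.array(pos)-s["eef_pos"])/10; r=(T.inv()*G).as_rotvec()
    print("REL cm",d,"rot",r,"t",s["time_s"],"pos",s["eef_pos"]); np.set_printoptions(precision=1,suppress=True)
E
python3 - <<'E'
from h import *
m=camera_model("wrist");s=sense();T=q2R(s["ee_rot"]).as_matrix()
print("cam in tool",T.T@(m["eye"]-s["eef_pos"]),T.T@m["rotation"],m["mtx"],T)
rel([520,-218,230],9)
E
```

```text
cam in tool [  65.8    0.8 -126. ] [[ 0.  -1.  -0.3]
 [ 1.   0.   0. ]
 [ 0.  -0.3  1. ]] [[316.6   0.  257.9]
 [  0.  316.6 195.1]
 [  0.    0.    1. ]] [[ 0.9  0.4 -0. ]
 [ 0.4 -0.9  0. ]
 [ 0.  -0.  -1. ]]
REL cm [ 38.6025 -11.4011   1.8289] rot [-0.     -0.      0.2627] t 1.0 pos [ 213.9503 -479.4333  248.2868]
```

Call:
step_arm(
  commands="1 12.9 -3.8 0.6 0 0 0.09; 1 25.7 -7.6 1.2 0 0 0.17; 1 38.6 -11.4 1.8 0 0 0.26; 1 38.6 -11.4 1.8 0 0 0.26; 1 38.6 -11.4 1.8 0 0 0.26; 1 38.6 -11.4 1.8 0 0 0.26; 1 38.6 -11.4 1.8 0 0 0.26; 1 38.6 -11.4 1.8 0 0 0.26; 1 38.6 -11.4 1.8 0 0 0.26; 1 38.6 -11.4 1.8 0 0 0.26; 1 38.6 -11.4 1.8 0 0 0.26; 1 38.6 -11.4 1.8 0 0 0.26; 1 38.6 -11.4 1.8 0 0 0.26; 1 38.6 -11.4 1.8 0 0 0.26",
)

```text
time_s: 2.17
eef_pos: [519.4, -218.8, 230.4]
ee_rot: [0.0, 0.997, 0.079, -0.0]
force: [-0.7, -0.1, -0.3]
grip_width: 1.002
grip_force: 0.0
```

```bash
cat > look.py <<'E'
import sys,json
from h import *
# usage: look.py pic names... ; prints wrist pixel+rays stored in obs.json per view
pic=sys.argv[1]; m=camera_model("wrist"); im=capture("wrist"); save(pic,cv2.resize(im,(800,600)))
try: obs=json.load(open("obs.json"))
except Exception: obs={}
print("pose",sense()["eef_pos"],sense()["time_s"],"gw",sense()["grip_width"])
for n in sys.argv[2:]:
    r=spot_point("wrist",n)
    print(n,[(np.array(q["xy"]).round(1).tolist(),round(q["score"],2)) for q in r[:3]])
    if r:
        e,v=ray("wrist",r[0]["xy"],m); obs.setdefault(n,[]).append([e.tolist(),v.tolist()])
    if len(obs.get(n,[]))>1: print("   tri",*tri([(np.array(a),np.array(b)) for a,b in obs[n][-2:]]))
json.dump(obs,open("obs.json","w"))
E
python3 look.py w1.png tweezers_grip tip_left tip_right gap_ring rest
```

```text
pose [ 519.4 -218.9  230.5] 2.2167 gw 0.9982368208699514
tweezers_grip [([259.2, 155.3], 0.97)]
tip_left [([239.3, 91.3], 0.86)]
tip_right [([275.5, 90.5], 0.93)]
gap_ring [([250.2, 182.9], 0.91)]
rest [([255.2, 217.4], 0.91)]
```

View pics/w1.png

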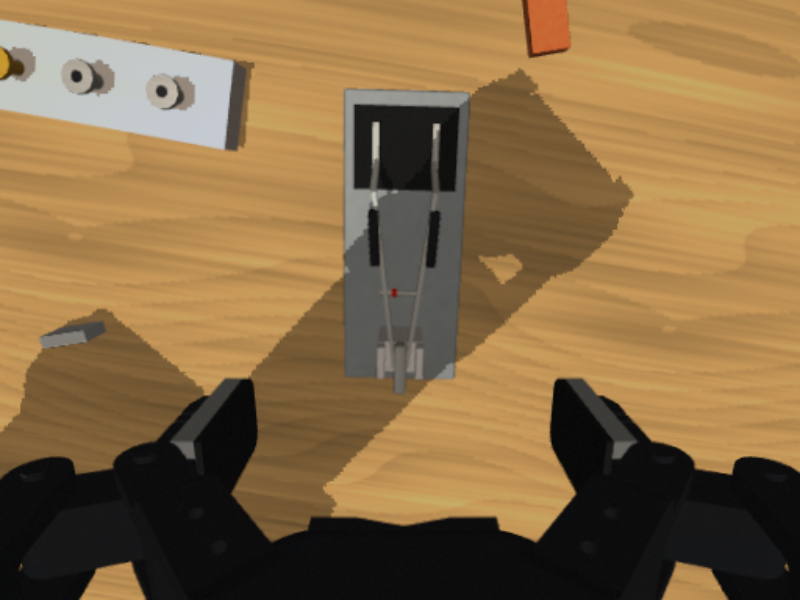

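The wrist view shows the tweezers upright in the picture: pads at (374,238) and (433,238), prongs at (376,140) and (436,140), and the red ring at (394,293) between the arms. The next view will be closer.

Call:
step_arm(
  commands="1 0.8 0 2.7 0 0 0; 1 1.5 0 5.4 0 0 0; 1 2.2 -0.1 8 0 0 0; 1 2.2 -0.1 8 0 0 0; 1 2.2 -0.1 8 0 0 0; 1 2.2 -0.1 8 0 0 0",
)

```text
time_s: 2.97
eef_pos: [541.9, -214.0, 152.0]
ee_rot: [0.001, 0.997, 0.08, 0.001]
force: [0.7, 1.1, 0.1]
grip_width: 0.999
grip_force: 0.0
```

```bash
python3 look.py w2.png tweezers_grip tip_left tip_right gap_ring rest
python3 - <<'E'
from h import *
import json
o=json.load(open("obs.json"))
Z=dict(tweezers_grip=50,tip_left=10,tip_right=10,gap_ring=50,rest=0)
for n in Z: print(n,[(np.array(e)+np.array(v)*(Z[n]-e[2])/v[2])[:2] for e,v in o[n]])
E
```

```text
pose [ 542.  -214.1  152.3] 3.0167 gw 1.0007687658565463
tweezers_grip []
tip_left [([238.7, 114.3], 0.89)]
   tri [ 601.6 -187.4    0.3] [1.2866682347118632, 1.2866682347118448]
tip_right [([282.1, 115.1], 0.64)]
   tri [ 607.  -223.5   22.3] [0.09724266669990593, 0.09724266669982795]
gap_ring [([250.0, 236.8], 0.66)]
   tri [ 517.  -212.7   59.5] [0.25964028616877194, 0.2596402861688051]
rest [([258.3, 265.9], 0.56)]
   tri [ 462.3 -226.8   -2.5] [1.3784655775928223, 1.378465577592771]
tweezers_grip [array([ 543.3, -217. ])]
tip_left [array([ 601. , -186.7]), array([ 602. , -189.2])]
tip_right [array([ 607.8, -224. ]), array([ 607. , -224.6])]
gap_ring [array([ 514.8, -212.5]), array([ 513.2, -213.3])]
rest [array([ 462.8, -225.3]), array([ 463.9, -227.9])]
```

Call:
step_arm(
  commands="1 0.1 0.1 3.5 0 0 0; 1 0.3 0.2 7 0 0 0; 1 0.3 0.2 9.5 0 0 0.005; 1 0.3 0.2 10.5 0 0 0.005; 1 0.3 0.2 10.5 0 0 0.005; 1 0.3 0.2 10.5 0 0 0.005; 1 0.3 0.2 10.5 0 0 0.005",
)

```text
time_s: 3.85
eef_pos: [545.8, -215.6, 47.3]
ee_rot: [0.001, 0.997, 0.077, 0.001]
force: [0.6, 0.1, -0.1]
grip_width: 1.002
grip_force: 0.0
```

```bash
python3 look.py w3.png tweezers_grip tip_left tip_right gap_ring; python3 -c "
from h import *
rel([545,-215.4,47],8.8)"
```

```text
pose [ 545.7 -215.6   47.3] 3.9 gw 1.0026917982580819
tweezers_grip []
tip_left [([223.1, 125.9], 0.63)]
   tri [ 601.6 -189.7   12.8] [0.5629899106739763, 0.5629899106740834]
tip_right [([290.6, 128.6], 0.77)]
   tri [ 606.4 -222.3   30.2] [0.9612838313866905, 0.9612838313867592]
gap_ring [([243.4, 335.8], 0.62)]
   tri [ 515.6 -213.8   55.7] [0.718674504581857, 0.7186745045818289]
REL cm [-0.0172  0.0153 -0.0799] rot [ 0.001  -0.0011  0.0012] t 4.1 pos [ 545.1477 -215.2226   46.2013]
```

View pics/w3.png

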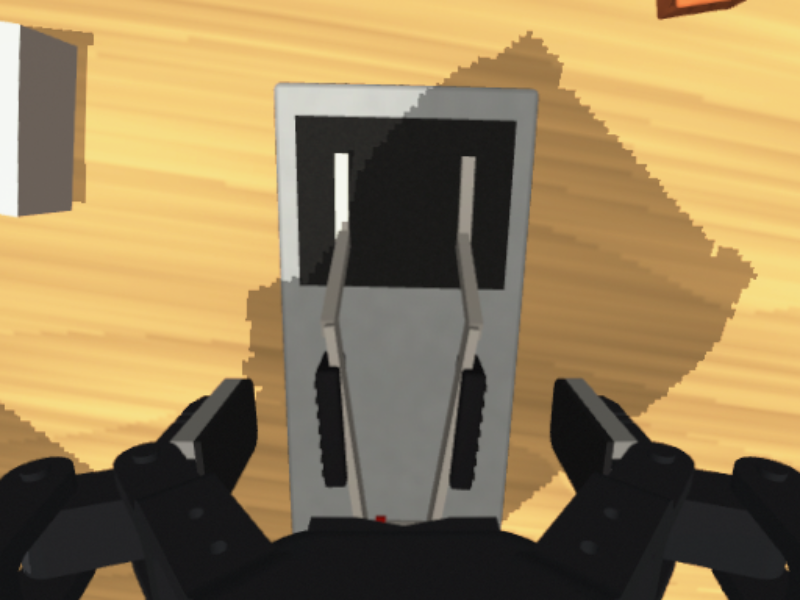

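The view shows the tweezer pads at (330,425) and (468,425), centred between the gripper fingers at (256,420) and (551,420). Now I'll close gently.

Call:
step_arm(
  commands="0.6 0 0 0 0 0 0; 0.5 0 0 0 0 0 0; 0.5 0 0 0 0 0 0; 0.47 0 0 0 0 0 0; 0.45 0 0 0 0 0 0; 0.44 0 0 0 0 0 0; 0.44 0 0 0 0 0 0; 0.44 0 0 0 0 0 0; 0.44 0 0 0 0 0 0",
  newtons=20,
)

```text
time_s: 4.85
eef_pos: [545.1, -215.2, 45.6]
ee_rot: [0.0, 0.997, 0.077, 0.0]
force: [0.9, -0.4, 4.4]
grip_width: 0.439
grip_force: 3.6
```

```bash
python3 look.py w4.png tip_left tip_right; python3 -c "
from h import *
s=sense();print(s['grip_width'],s['grip_force'],s['force'])"
```

```text
pose [ 545.1 -215.2   45.6] 4.9 gw 0.44084152702980356
tip_left [([232.3, 124.2], 0.98)]
   tri [ 610.2 -205.2  167. ] [0.13523892623847317, 0.13523892623826061]
tip_right [([289.3, 125.0], 0.98)]
   tri [ 610.5 -205.6  173.1] [0.26762105721729196, 0.2676210572173271]
0.44266079172525385 3.650328068761155 [ 1.5 -0.3  5.1]
```

Call:
step_arm(
  commands="0.44 0 0 -0.2 0 0 0; 0.42 0 0 -0.4 0 0 0; 0.41 0 0 -0.7 0 0 0; 0.40 0 0 -1.2 0 0 0; 0.40 0 0 -2 0 0 0; 0.40 0 0 -3 0 0 0; 0.40 0 0 -4.2 0 0 0; 0.40 0 0 -5.6 0 0 0; 0.40 0 0 -7 0 0 0; 0.40 0 0 -8.4 0 0 0; 0.40 0 0 -9.5 0 0 0; 0.40 0 0 -10 0 0 0; 0.40 0 0 -10 0 0 0; 0.40 0 0 -10 0 0 0",
)

```text
time_s: 6.17
eef_pos: [544.7, -214.9, 145.2]
ee_rot: [-0.0, 0.997, 0.077, -0.0]
force: [-0.0, -0.2, 0.3]
grip_width: 0.403
grip_force: 5.2
```

```bash
python3 look.py w5.png tip_left tip_right; python3 - <<'E'
from h import *
s=sense();print(s['grip_width'],s['grip_force'],s['force'])
for c in("scene","top"):
    capture(c)
P={}
for n in("tip_left","tip_right","tweezers_grip"):
    rs=[]
    for c in("scene","top"):
        r=spot_point(c,n); print(n,c,[(np.array(q["xy"]).round(1),round(q["score"],2)) for q in r[:2]])
        if r: rs.append(ray(c,r[0]["xy"]))
    if len(rs)>1:print(tri(rs))
E
```

```text
pose [ 544.5 -214.8  144.7] 6.2167 gw 0.40589109481086927
tip_left [([236.0, 123.3], 0.87)]
   tri [ 572.8 -156.  -528.2] [1.4271111550415807, 1.4271111550415352]
tip_right []
   tri [ 610.5 -205.6  173.1] [0.26762105721729196, 0.2676210572173271]
0.3988837595975117 5.207429677248001 [ 0.3 -0.1 -0.1]
tip_left scene [(array([200.3, 257. ]), 0.72)]
tip_left top [(array([370.8, 167.7]), 0.43)]
(array([ 597.9, -200.4,  104.6]), [1.7579978538522194, 1.757997853852199])
tip_right scene [(array([195.5, 262.8]), 0.53)]
tip_right top [(array([376.5, 161.6]), 0.43)]
(array([ 608.7, -216.4,  108.9]), [2.885223647808017, 2.885223647807965])
tweezers_grip scene [(array([177. , 235.5]), 0.87)]
tweezers_grip top [(array([288.6, 169.5]), 0.39)]
(array([544. , -97.2,  78.5]), [98.83523837714938, 98.83523837714948])
```

View pics/w5.png

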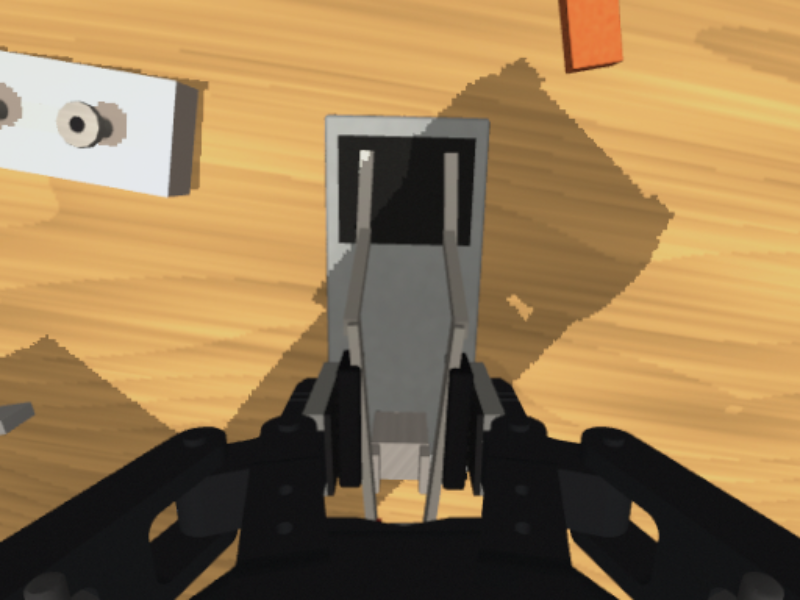

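The wrist view shows the tweezers held square in the fingers, clear of the rest. The prongs are at (366,190) and (451,190), symmetric about column 408. I'll carry them over to the tray.

Call:
step_arm(
  commands="0.4 0.1 -0.8 -0.3 0 0 0; 0.4 0.3 -2.8 -1 0 0 0.02; 0.4 0.6 -5.3 -2 0 0 0.04; 0.4 0.9 -8 -2.5 0 0 0.06; 0.4 1.2 -10.8 -2.5 0 0 0.09; 0.4 1.6 -13.6 -2.5 0 0 0.12; 0.4 1.9 -16.4 -2.5 0 0 0.15; 0.4 2.2 -19.2 -2.5 0 0 0.18; 0.4 2.5 -21.8 -2.5 0 0 0.2; 0.4 2.8 -24 -2.5 0 0 0.22; 0.4 2.9 -25.2 -2.5 0 0 0.22; 0.4 2.9 -25.5 -2.5 0 0 0.22; 0.4 2.9 -25.5 -2.5 0 0 0.22; 0.4 2.9 -25.5 -2.5 0 0 0.22; 0.4 2.9 -25.5 -2.5 0 0 0.22",
)

```text
time_s: 7.97
eef_pos: [534.3, 40.4, 170.3]
ee_rot: [0.0, 0.999, -0.033, 0.0]
force: [-0.0, 0.4, 0.2]
grip_width: 0.399
grip_force: 5.2
```

```bash
rm -f obs.json; python3 look.py w6.png tip_left tip_right poppet_brass_c poppet_steel1_c tray; python3 - <<'E'
from h import *
s=sense();print(s['grip_width'],s['grip_force'],s['force'])
E
```

```text
pose [534.3  40.4 170.3] 8.0167 gw 0.40464904978642596
tip_left [([240.3, 123.3], 0.57)]
tip_right [([282.5, 124.9], 0.92)]
poppet_brass_c [([243.3, 95.0], 0.9)]
poppet_steel1_c [([308.6, 92.6], 0.94)]
tray [([304.0, 96.8], 0.81)]
0.39976863448125427 5.210130661725998 [-0.   0.7 -1.8]
```

View pics/w6.png

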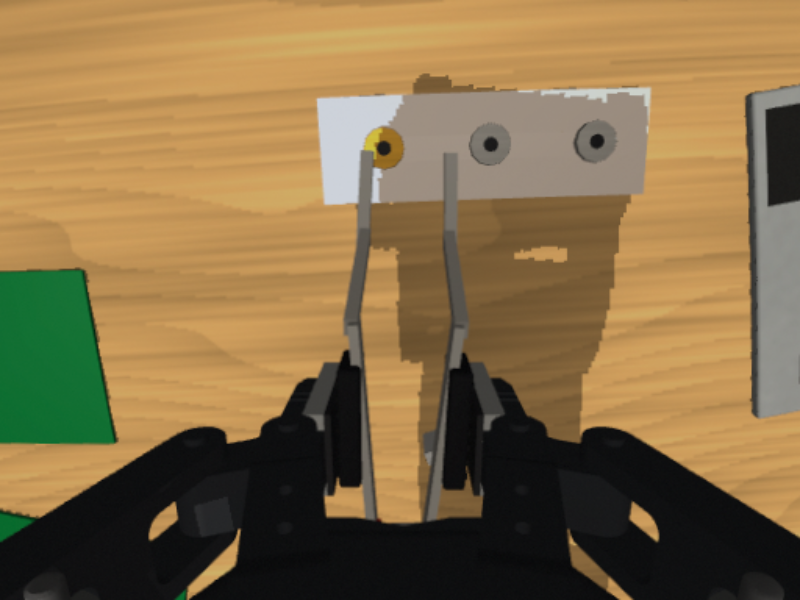

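The wrist view shows three candidates for the poppet: a gold head at (384,148) and grey heads at (490,144) and (596,141). The gold one is the brass poppet. I'll back off and lower for a second view.

Call:
step_arm(
  commands="0.4 -0.6 -0.1 0.5 0 0 0; 0.4 -1.6 -0.3 1.5 0 0 0; 0.4 -2.6 -0.6 2.4 0 0 0; 0.4 -3.4 -0.6 3 0 0 0; 0.4 -3.4 -0.6 3 0 0 0; 0.4 -3.4 -0.6 3 0 0 0",
)

```text
time_s: 8.77
eef_pos: [500.4, 49.7, 140.3]
ee_rot: [-0.0, 0.999, -0.033, -0.0]
force: [-0.0, -0.6, -0.6]
grip_width: 0.399
grip_force: 5.2
```

```bash
python3 look.py w7.png tip_left tip_right poppet_brass_c poppet_steel1_c tray; python3 - <<'E'
from h import *
import json
o=json.load(open("obs.json"))
for n,z in(("poppet_brass_c",25.5),("poppet_steel1_c",25.5),("tray",0)):
    print(n,[(np.array(e)+np.array(v)*(z-e[2])/v[2])[:2] for e,v in o[n]])
s=sense();T=q2R(s["ee_rot"]).as_matrix()
for n in("tip_left","tip_right"):
    for e,v in o[n][-1:]:
        p=np.array(e)+np.array(v)*(s["eef_pos"][2]-36-e[2])/v[2]; print(n,"tool",T.T@(p-s["eef_pos"]))
# brass head blob: yellow centroid in wrist
im=cv2.imread("pics/w7.png");h=cv2.cvtColor(im,cv2.COLOR_BGR2HSV)
k=cv2.inRange(h,(18,140,80),(35,255,255));n,l,st,c=cv2.connectedComponentsWithStats(k)
for i in np.argsort(-st[1:,4])[:4]+1: print("yellow",st[i],c[i], "at z45", atz("wrist",c[i]/1.5625,44))
E
```

```text
pose [501.   49.5 140.6] 8.8167 gw 0.4029791766162559
tip_left [([236.8, 123.6], 0.62)]
   tri [ 611.3  -10.3 1091.3] [16.190104530310194, 16.190104530310062]
tip_right [([280.7, 125.0], 0.78)]
   tri [ 685.9  191.2 2429.5] [16.0336174810503, 16.033617481050328]
poppet_brass_c [([253.1, 44.9], 0.89)]
   tri [613.7  46.2  15.6] [0.8475321722804494, 0.8475321722804509]
poppet_steel1_c [([325.6, 40.4], 0.89)]
   tri [612.3  -7.3  20.4] [0.4464292147068109, 0.44642921470680963]
tray [([320.1, 45.0], 0.89)]
   tri [609.1  -3.   21.9] [0.5304149035553853, 0.5304149035553672]
poppet_brass_c [array([613.5,  46.6]), array([611.6,  45.4])]
poppet_steel1_c [array([611.9,  -6.9]), array([611.5,  -5.8])]
tray [array([609.7,  -6.6]), array([613.2,  -6.8])]
tip_left tool [ 59.2 -10.2  36. ]
tip_right tool [58.6 11.8 36. ]
yellow [ 375   33   46   51 1610] [397.6  58.1] at z45 [613.4  44.   44. ]
yellow [197 119  39   7 104] [217.1 122.2] at z45 [593.6 122.9  44. ]
yellow [194 286  20   6  51] [202.8 287.9] at z45 [521.7 140.9  44. ]
yellow [422 252  11   6  33] [426.8 254.5] at z45 [530.4  36.3  44. ]
```

View pics/w7.png

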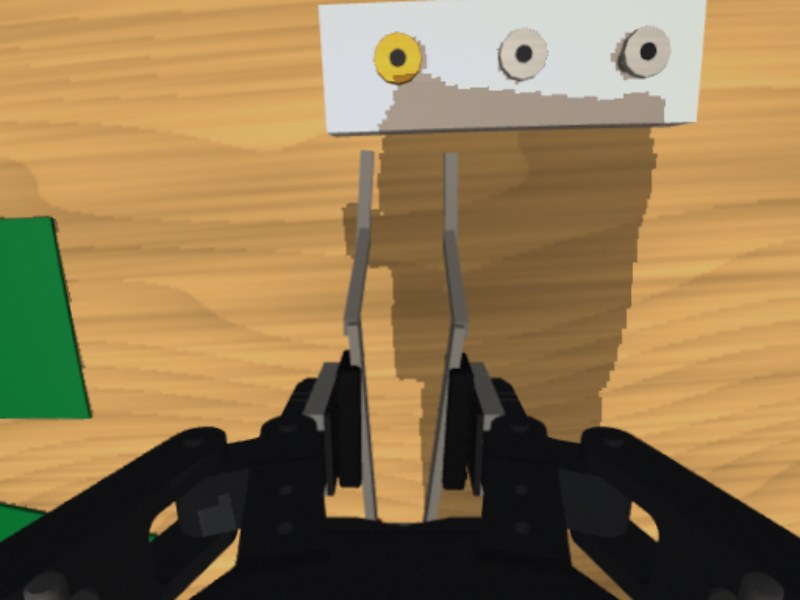

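The wrist view shows the brass head at (398,57), prong tips at (367,152) and (451,152), and the tray front edge at row 130. I'll check the head height, then lower in front of the tray.

Call:
step_arm(
  commands="0.4 0 0 1 0 0 0; 0.4 0 0 2.5 0 0 0; 0.4 0 0 4 0 0 0; 0.4 0 0 5.5 0 0 0; 0.4 0 0 6.6 0 0 0; 0.4 0 0 7 0 0 0; 0.4 0 0 7 0 0 0; 0.4 0 0 7 0 0 0",
)

```text
time_s: 9.73
eef_pos: [500.8, 49.6, 70.4]
ee_rot: [-0.0, 0.999, -0.033, 0.0]
force: [1.1, -0.3, -0.1]
grip_width: 0.401
grip_force: 5.2
```

```bash
rm obs.json; python3 look.py w8.png tip_left tip_right; python3 - <<'E'
from h import *
# head triangulation from the two earlier views (camera pose in tool is fixed)
s=sense();m=camera_model("wrist");T=q2R(s["ee_rot"]).as_matrix()
off=T.T@(m["eye"]-s["eef_pos"]);Rc=T.T@m["rotation"]
def rr(px,pos):
    mm=dict(m);mm["eye"]=np.array(pos)+T@off;mm["rotation"]=T@Rc;return ray("wrist",np.array(px)/1.5625,mm)
for a,b in(((384,148),(397.6,57.5)),((490,144),(523.5,54)),((596,141),(647,51))): print(tri([rr(a,[534.3,40.4,170.3]),rr(b,[500.7,49.6,140.4])]))
print(s["eef_pos"],s["force"],s["grip_width"])
for c in("scene","top"):
    capture(c)
    for n in("tip_left","tip_right"): print(c,n,[(np.array(q["xy"]).round(1),round(q["score"],2),atz(c,q["xy"],34)) for q in spot_point(c,n)[:2]])
E
```

```text
pose [500.9  49.6  70.7] 9.7833 gw 0.39686301944976277
tip_left [([239.2, 123.3], 0.82)]
tip_right [([281.4, 126.5], 0.67)]
(array([612.6,  44. ,  48. ]), [0.03540723933182001, 0.035407239331839535])
(array([611.3,  -7.4,  46.6]), [0.19320242462164505, 0.19320242462170717])
(array([609.8, -58.7,  47.1]), [0.03384691148198195, 0.0338469114818919])
[501.   49.6  70.9] [ 0.3 -0.6 -0.2] 0.399356760083475
scene tip_left [(array([264.6, 245.6]), 0.68, array([636.3, -33.1,  34. ])), (array([267. , 214.1]), 0.57, array([568.1,  48.5,  34. ]))]
scene tip_right [(array([259.8, 213.3]), 0.66, array([553. ,  37.3,  34. ]))]
top tip_left []
top tip_right []
```

Call:
step_arm(
  commands="0.4 0.6 -0.05 0 0 0 0; 0.4 1.4 -0.1 0 0 0 0; 0.4 2.2 -0.2 0 0 0 0; 0.4 3 -0.3 0 0 0 0; 0.4 3.8 -0.3 0 0 0 0; 0.4 4.6 -0.3 0 0 0 0; 0.4 5.1 -0.3 0 0 0 0; 0.4 5.3 -0.3 0 0 0 0; 0.4 5.3 -0.3 0 0 0 0; 0.4 5.3 -0.3 0 0 0 0",
)

```text
time_s: 11.02
eef_pos: [553.5, 49.2, 70.2]
ee_rot: [-0.0, 0.999, -0.033, -0.0]
force: [0.4, -0.2, -0.3]
grip_width: 0.4
grip_force: 5.2
```

```bash
python3 look.py w9.png tip_left tip_right poppet_brass_c; python3 - <<'E'
from h import *
s=sense();print(s["eef_pos"],s["force"],s["grip_force"])
w=cv2.imread("pics/w9.png")[60:360,250:550]; t=capture("scene")[:,:,::-1]; p=proj("scene",[590,45,40]).astype(int);print(p)
t=t[p[1]-30:p[1]+30,p[0]-40:p[0]+40]
cv2.imwrite("pics/c9.png",np.hstack([cv2.resize(w,(400,400),interpolation=2),cv2.resize(t,(400,300),interpolation=2).__class__ and cv2.copyMakeBorder(cv2.resize(t,(400,300),interpolation=2),0,100,0,0,0)]))
E
```

```text
pose [553.4  49.2  70.2] 11.0667 gw 0.40114238118363815
tip_left [([234.6, 124.0], 0.67)]
   tri [ 576.6   76.6 -278.1] [26.16447156864167, 26.164471568641684]
tip_right [([280.7, 125.4], 0.91), ([345.8, 118.2], 0.42)]
   tri [ 1204.2   869.4 12254.2] [15.706002443150947, 15.706002443150911]
poppet_brass_c [([259.0, 125.4], 0.83)]
[553.5  49.2  70.3] [-0.3 -0.3 -0.5] 5.210169553756714
[272 217]
```

View pics/c9.png

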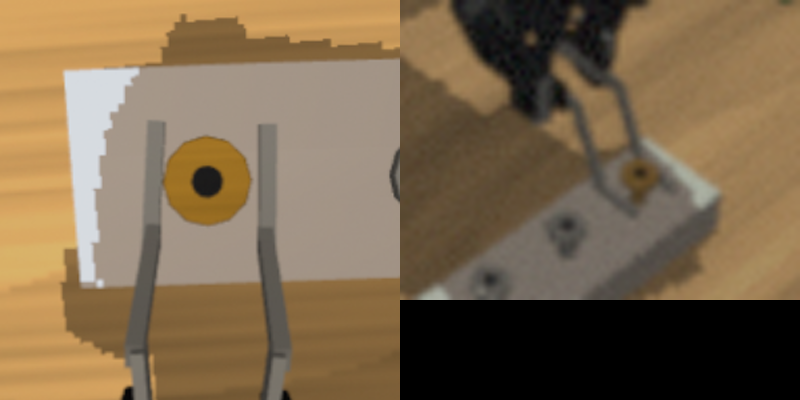

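The crop shows the brass head at (207,181) between prong inner faces at 165 and 258. The midpoint is about 1 mm right of the head, and in the scene crop the prongs pass below the head. I'll shift 1 mm left and squeeze.

Call:
step_arm(
  commands="0.4 0.05 -0.1 0 0 0 0; 0.39 0.05 -0.1 0 0 0 0; 0.38 0.05 -0.1 0 0 0 0; 0.37 0.05 -0.1 0 0 0 0; 0.36 0.05 -0.1 0 0 0 0; 0.35 0.05 -0.1 0 0 0 0; 0.34 0.05 -0.1 0 0 0 0; 0.33 0.05 -0.1 0 0 0 0; 0.325 0.05 -0.1 0 0 0 0; 0.32 0.05 -0.1 0 0 0 0; 0.32 0.05 -0.1 0 0 0 0; 0.32 0.05 -0.1 0 0 0 0",
)

```text
time_s: 12.27
eef_pos: [554.3, 50.1, 70.3]
ee_rot: [0.0, 0.999, -0.033, 0.0]
force: [0.2, -0.6, 0.2]
grip_width: 0.323
grip_force: 10.2
```

```bash
python3 look.py w10.png tip_left tip_right poppet_brass_c gap_ring; python3 - <<'E'
from h import *
s=sense();print(s["eef_pos"],s["force"],s["grip_force"],s["grip_width"])
w=cv2.imread("pics/w10.png")[60:560,250:550]; t=capture("scene")[:,:,::-1]; p=proj("scene",[590,45,40]).astype(int)
print("ring",[(q["xy"],q["score"]) for q in spot_point("scene","gap_ring")])
t=t[p[1]-40:p[1]+20,p[0]-50:p[0]+30]
cv2.imwrite("pics/c10.png",np.hstack([cv2.resize(w,(360,600),interpolation=2),cv2.copyMakeBorder(cv2.resize(t,(440,330),interpolation=2),0,270,0,0,0)]))
E
```

```text
pose [554.3  50.1  70.3] 12.3167 gw 0.3193621596470416
tip_left [([249.9, 123.4], 0.92), ([357.9, 121.3], 0.74)]
   tri [619.1  45.9 175.7] [0.3414377093228939, 0.34143770932263123]
tip_right [([274.8, 125.4], 0.76), ([357.9, 121.0], 0.36)]
   tri [622.5  48.1 250.7] [0.30563190273973595, 0.3056319027398035]
poppet_brass_c [([258.1, 126.2], 0.55)]
   tri [625.8  44.7 326.3] [0.5458505192482263, 0.54585051924852]
gap_ring []
[554.3  50.1  70.3] [-0.4  0.9 -0. ] 10.247449208982289 0.3261225712378945
ring [([261.2, 191.0], 0.56)]
```

View pics/c10.png

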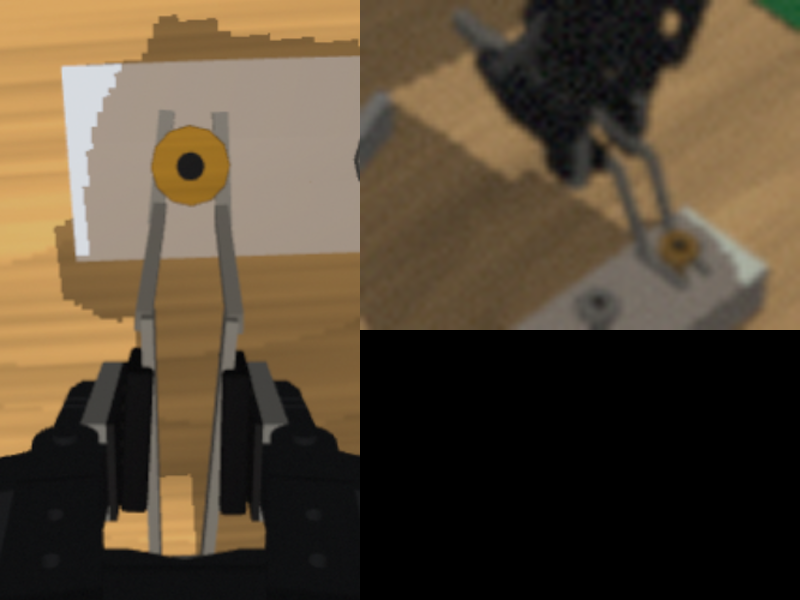

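```bash
python3 - <<'E'
from h import *
for f in("w3","w4","w9","w10"):
    g=cv2.imread(f"pics/{f}.png").astype(int)
    seg=g[156:164,300:520].mean(0)
    print(f,[ (300+i,seg[i].astype(int).tolist()) for i in range(20,190) if np.abs(seg[i+1]-seg[i-1]).sum()>14])
E
```

```text
w3 [(331, [37, 40, 41]), (332, [45, 48, 49]), (333, [61, 66, 67]), (334, [127, 136, 137]), (335, [187, 200, 200]), (336, [229, 237, 237]), (337, [238, 246, 246]), (345, [237, 246, 246]), (346, [228, 238, 239]), (347, [205, 220, 221]), (348, [119, 128, 130]), (349, [44, 48, 49]), (350, [29, 31, 31]), (352, [31, 33, 34]), (353, [36, 38, 39]), (364, [34, 37, 38]), (365, [32, 34, 35]), (459, [27, 28, 28]), (460, [39, 42, 43]), (461, [69, 74, 77]), (462, [101, 109, 114]), (463, [129, 139, 145]), (464, [136, 146, 152]), (472, [132, 142, 149]), (473, [128, 137, 143]), (474, [113, 121, 126]), (475, [74, 79, 82]), (476, [45, 48, 50]), (477, [24, 27, 27])]
w4 [(348, [40, 43, 44]), (349, [66, 71, 72]), (350, [157, 169, 170]), (351, [211, 221, 221]), (352, [244, 250, 250]), (361, [243, 249, 249]), (362, [226, 235, 236]), (363, [191, 203, 204]), (364, [106, 113, 116]), (365, [56, 60, 62]), (366, [27, 28, 28]), (451, [26, 27, 27]), (452, [32, 33, 34]), (453, [67, 71, 74]), (454, [103, 110, 116]), (455, [139, 149, 156]), (456, [148, 159, 166]), (457, [153, 164, 171]), (466, [149, 159, 166]), (467, 
[... 543 characters left out ...]
 (444, [94, 103, 110]), (445, [100, 108, 114]), (446, [106, 114, 119]), (447, [111, 120, 125]), (456, [115, 123, 131]), (457, [120, 131, 140]), (458, [130, 142, 155]), (459, [133, 146, 160])]
w10 [(328, [224, 219, 215]), (329, [216, 212, 209]), (330, [201, 199, 199]), (331, [159, 168, 177]), (332, [137, 151, 166]), (380, [135, 148, 162]), (381, [127, 139, 151]), (382, [120, 131, 139]), (383, [114, 123, 128]), (394, [115, 124, 133]), (395, [123, 134, 146]), (396, [130, 143, 157]), (397, [135, 149, 164]), (425, [131, 145, 159]), (426, [120, 133, 144]), (427, [109, 119, 128]), (429, [109, 117, 123]), (438, [113, 122, 128]), (439, [119, 129, 137]), (440, [125, 137, 147]), (441, [132, 145, 158])]
```

Call:
step_arm(
  commands="0.318 0 -0.05 0 0 0 0; 0.318 0 -0.05 0 0 0 0; 0.318 0 -0.05 -0.1 0 0 0; 0.318 0 -0.05 -0.2 0 0 0; 0.318 0 -0.05 -0.4 0 0 0; 0.318 0 -0.05 -0.6 0 0 0; 0.318 0 -0.05 -0.8 0 0 0; 0.318 0 -0.05 -1 0 0 0; 0.318 0 -0.05 -1.2 0 0 0; 0.318 0 -0.05 -1.2 0 0 0; 0.318 0 -0.05 -1.2 0 0 0",
)

```text
time_s: 13.53
eef_pos: [554.3, 50.6, 82.4]
ee_rot: [0.0, 0.999, -0.033, 0.0]
force: [0.0, -0.4, -1.1]
grip_width: 0.319
grip_force: 10.4
```

```bash
python3 look.py w11.png poppet_brass_c; python3 - <<'E'
from h import *
s=sense();print(s["eef_pos"],s["force"],s["grip_force"],s["grip_width"])
for f in("w10","w11"):
    g=cv2.cvtColor(cv2.imread(f"pics/{f}.png"),cv2.COLOR_BGR2HSV);k=cv2.inRange(g[100:260,350:470],(8,130,60),(35,255,255))
    n,l,st,c=cv2.connectedComponentsWithStats(k);i=1+np.argmax(st[1:,4]);print(f,st[i],c[i]+[350,100])
g=cv2.imread("pics/w11.png").astype(int)
seg=g[156:162,300:520].mean(0)
print([(300+i,int(seg[i].sum())) for i in range(70,150) if np.abs(seg[i+1]-seg[i-1]).sum()>14])
for c in("scene","top"):
    capture(c)
    print(c,[(q["score"],q["rect"],atz(c,q["rect"][:2],3)) for q in trace(c,"mat")],[(q["xy"],atz(c,q["xy"],0)) for q in spot_point(c,"mat")])
E
```

```text
pose [554.3  50.6  82.3] 13.5833 gw 0.3217945855788201
poppet_brass_c [([257.6, 125.5], 0.81)]
   tri [617.4  45.8 139.1] [0.36004597590481535, 0.36004597590478404]
[554.2  50.6  82.2] [-0.8  0.4 -0.7] 10.364505092147738 0.3161753022611705
w10 [  26   65   65   66 2939] [408.3 197.5]
w11 [  29   65   63   65 2769] [409.8 196.7]
[(380, 452), (381, 432), (382, 408), (383, 379), (384, 367), (394, 354), (395, 388), (396, 420), (397, 447), (424, 438), (425, 392), (426, 366), (438, 367), (439, 397), (440, 422), (441, 442)]
scene [(0.83, [391.6, 177.7, 55.5, 38.4], array([706.8, 444.4,   3. ])), (0.69, [313.3, 171.0, 50.6, 34.2], array([523.8, 301.7,   3. ])), (0.65, [260.3, 142.2, 62.0, 30.2], array([313.2, 291.9,   3. ])), (0.36, [333.0, 246.8, 16.3, 19.4], array([743.5, 105.7,   3. ]))] [([390.9, 176.8], array([701.8, 450. ,  -0. ])), ([306.6, 170.0], array([504.6, 293.9,   0. ])), ([259.0, 136.0], array([283.9, 316.4,   0. ]))]
top [(0.71, [109.3, 132.3, 52.6, 42.2], array([702.7, 456.5,   3. ])), (0.66, [158.2, 292.6, 78.6, 77.1], array([291. , 306.4,   3. ])), (0.62, [164.4, 208.9, 52.0, 50.9], array([501.7, 299.2,   3. ]))] [([164.8, 210.2], array([498.6, 298.7,   0. ])), ([108.7, 132.3], array([703.5, 459.3,   0. ])), ([158.1, 291.0], array([294.6, 307.5,   0. ]))]
```

The poppet has lifted with the tweezers. I'll raise it slowly now.

Call:
step_arm(
  commands="0.318 0 0 -0.2 0 0 0; 0.318 0 0 -0.6 0 0 0; 0.318 0 0 -1.1 0 0 0; 0.318 0 0 -1.7 0 0 0; 0.318 0 0 -2.4 0 0 0; 0.318 0 0 -3.1 0 0 0; 0.318 0 0 -3.8 0 0 0; 0.318 0 0 -4.5 0 0 0; 0.318 0 0 -5.1 0 0 0; 0.318 0 0 -5.6 0 0 0; 0.318 0 0 -5.9 0 0 0; 0.318 0 0 -6 0 0 0; 0.318 0 0 -6 0 0 0",
)

```text
time_s: 15.02
eef_pos: [554.3, 50.6, 142.4]
ee_rot: [0.0, 0.999, -0.033, 0.0]
force: [-0.2, 0.0, -0.4]
grip_width: 0.318
grip_force: 10.4
```

Call:
step_arm(
  commands="0.318 -0.1 -0.2 0 0 0 0; 0.318 -0.3 -0.6 0 0 0 0; 0.318 -0.6 -1.2 0 0 0 0; 0.318 -1 -1.9 0 0 0 0; 0.318 -1.5 -2.8 0 0 0 0; 0.318 -2 -3.8 0 0 0 0; 0.318 -2.6 -4.9 0 0 0 0; 0.318 -3.2 -6 0 0 0 0; 0.318 -3.8 -7.2 0 0 0 0; 0.318 -4.4 -8.3 0 0 0 0; 0.318 -5 -9.4 0 0 0 0; 0.318 -5.5 -10.4 0 0 0 0; 0.318 -6 -11.3 0 0 0 0; 0.318 -6.4 -12 0 0 0 0; 0.318 -6.7 -12.6 0 0 0 0; 0.318 -6.9 -13 0 0 0 0; 0.318 -7 -13.2 0 0 0 0; 0.318 -7 -13.2 0 0 0 0",
)

```text
time_s: 16.52
eef_pos: [493.0, 187.1, 142.3]
ee_rot: [0.0, 0.999, -0.032, 0.0]
force: [0.3, -0.1, -0.9]
grip_width: 0.319
grip_force: 10.4
```

Call:
step_arm(
  commands="0.318 -0.1 -0.2 0 0 0 0; 0.318 -0.3 -0.6 0 0 0 0; 0.318 -0.6 -1.2 0 0 0 0; 0.318 -1 -2 0 0 0 0; 0.318 -1.5 -2.9 0 0 0 0; 0.318 -2 -3.9 0 0 0 0; 0.318 -2.5 -4.8 0 0 0 0; 0.318 -3 -5.7 0 0 0 0; 0.318 -3.5 -6.6 0 0 0 0; 0.318 -4 -7.6 0 0 0 0; 0.318 -4.5 -8.5 0 0 0 0; 0.318 -4.9 -9.3 0 0 0 0; 0.318 -5.3 -10 0 0 0 0; 0.318 -5.6 -10.6 0 0 0 0; 0.318 -5.8 -10.9 0 0 0 0; 0.318 -5.9 -11.1 0 0 0 0; 0.318 -5.9 -11.1 0 0 0 0; 0.318 -5.9 -11.1 0 0 0 0",
)

```text
time_s: 18.02
eef_pos: [441.5, 301.4, 142.3]
ee_rot: [0.0, 0.999, -0.033, 0.0]
force: [-0.0, 0.4, -0.5]
grip_width: 0.319
grip_force: 10.4
```

```bash
python3 look.py w12.png poppet_brass_c tip_left tip_right mat; python3 - <<'E'
from h import *
s=sense();print(s["eef_pos"],s["force"],s["grip_force"],s["grip_width"])
g=cv2.imread("pics/w12.png")
hs=cv2.cvtColor(g,cv2.COLOR_BGR2HSV);k=cv2.inRange(hs[100:260,350:470],(8,130,60),(35,255,255))
n,l,st,c=cv2.connectedComponentsWithStats(k);i=1+np.argmax(st[1:,4]);print(st[i],c[i]+[350,100],"head at",atz("wrist",(c[i]+[350,100])/1.5625,s["eef_pos"][2]-30))
seg=g.astype(int)[156:162,300:520].mean(0)
print([(300+i,int(seg[i].sum())) for i in range(70,150) if np.abs(seg[i+1]-seg[i-1]).sum()>20])
t=capture("scene")[:,:,::-1]
for n in("poppet_brass_c","poppet_steel1_c"): print([(q["xy"],q["score"]) for q in spot_point("scene",n)])
p=proj("scene",s["eef_pos"]+[40,0,-30]).astype(int)
t=t[p[1]-36:p[1]+36,p[0]-48:p[0]+48]
cv2.imwrite("pics/c12.png",np.hstack([cv2.resize(g,(400,300)),cv2.resize(t,(400,300),interpolation=2)]))
E
```

```text
pose [441.6 301.2 142.3] 18.0667 gw 0.3210677484616586
poppet_brass_c [([259.3, 125.0], 0.74)]
   tri [ -1568.9    230.8 -48439.6] [33.71442249353262, 33.71442249353187]
tip_left [([251.1, 124.7], 0.74)]
   tri [    21.5    528.7 -13784. ] [133.69671297872915, 133.6967129787293]
tip_right []
   tri [622.5  48.1 250.7] [0.30563190273973595, 0.3056319027398035]
mat [([260.1, 122.2], 0.72), ([264.2, 331.1], 0.68)]
[441.6 301.3 142.3] [-0.7  0.1 -0.6] 10.38967473199591 0.3245387794146138
[  28   64   65   66 2838] [409.7 196.9] head at [500.2 294.9 112.3]
[(373, 280), (374, 262), (375, 223), (376, 188), (377, 159), (380, 163), (381, 316), (382, 461), (383, 598), (384, 645), (385, 670), (388, 655), (389, 586), (390, 498), (391, 409), (392, 405), (393, 388), (394, 361), (395, 293), (396, 229), (397, 171), (424, 164), (425, 173), (426, 251), (427, 347), (428, 385), (438, 384), (439, 321), (440, 252), (441, 184), (442, 169)]
[([221.4, 203.6], 0.66), ([307.7, 141.9], 0.49)]
[([267.3, 236.5], 0.58)]
```

View pics/c12.png

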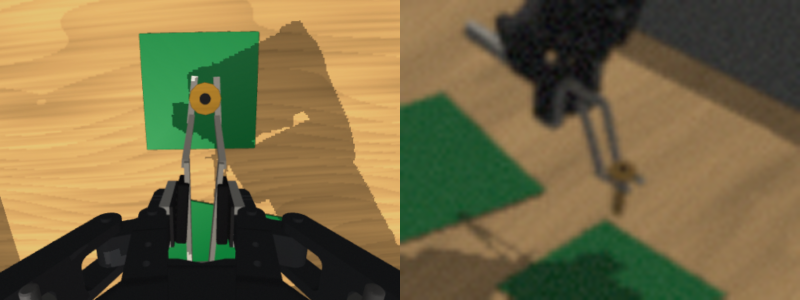

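The left wrist view shows the brass head at (205,98) between the prongs over the smaller green mat, whose corners are (139,33), (259,32), (255,148) and (147,150). The right scene crop shows the poppet hanging upright. I'll work out the mat centre from those corners.

```bash
python3 - <<'E'
from h import *
P=[atz("wrist",np.array(c)*1.28,3)[:2] for c in((139,33),(259,32),(255,148),(147,150))]
print(P,np.mean(P,0)); c=np.mean(P,0); rel([c[0]-58.9,c[1]+5.6,107],-3.8)
E
```

```text
[array([563.4, 355.3]), array([556.5, 236.2]), array([437.8, 241.8]), array([443.3, 361.4])] [500.2 298.7]
REL cm [-0.0331 -0.2863  3.531 ] rot [-0.     -0.      0.0009] t 18.4167 pos [441.4712 301.4008 142.3095]
```

Call:
step_arm(
  commands="0.318 0 -0.05 0.1 0 0 0; 0.318 0 -0.1 0.4 0 0 0; 0.318 0 -0.2 0.8 0 0 0; 0.318 0 -0.25 1.3 0 0 0; 0.318 0 -0.3 1.8 0 0 0; 0.318 0 -0.3 2.3 0 0 0; 0.318 0 -0.3 2.8 0 0 0; 0.318 0 -0.3 3.2 0 0 0; 0.318 0 -0.3 3.4 0 0 0; 0.318 0 -0.3 3.5 0 0 0; 0.318 0 -0.3 3.5 0 0 0; 0.318 0 -0.3 3.5 0 0 0; 0.318 0 -0.3 3.5 0 0 0; 0.318 0 -0.3 3.5 0 0 0; 0.318 0 -0.3 3.5 0 0 0; 0.318 0 -0.3 3.5 0 0 0; 0.318 0 -0.3 3.5 0 0 0",
)

```text
time_s: 19.83
eef_pos: [441.6, 304.5, 107.3]
ee_rot: [-0.0, 0.999, -0.033, 0.0]
force: [-0.2, -0.0, -0.5]
grip_width: 0.321
grip_force: 10.4
```

```bash
python3 - <<'E'
from h import *
s=sense();g=cv2.resize(capture("wrist")[:,:,::-1],(800,600))
print(s["eef_pos"],s["grip_force"],s["grip_width"],s["force"])
hs=cv2.cvtColor(g,cv2.COLOR_BGR2HSV);k=cv2.inRange(hs[100:260,350:470],(8,130,60),(35,255,255))
n,l,st,c=cv2.connectedComponentsWithStats(k);i=1+np.argmax(st[1:,4]);print(st[i],c[i]+[350,100],"head at",atz("wrist",(c[i]+[350,100])/1.5625,s["eef_pos"][2]-30))
t=capture("scene")[:,:,::-1];p=proj("scene",s["eef_pos"]+[50,0,-30]).astype(int)
t=t[p[1]-30:p[1]+30,p[0]-40:p[0]+40]
cv2.imwrite("pics/c13.png",np.hstack([cv2.resize(g,(400,300)),cv2.resize(t,(400,300),interpolation=2)]))
E
```

```text
[441.6 304.5 107.3] 10.393839867319912 0.32077121068898695 [-0.2 -0.  -0.5]
[  28   64   65   66 2841] [409.7 196.8] head at [500.2 298.1  77.3]
```

View pics/c13.png

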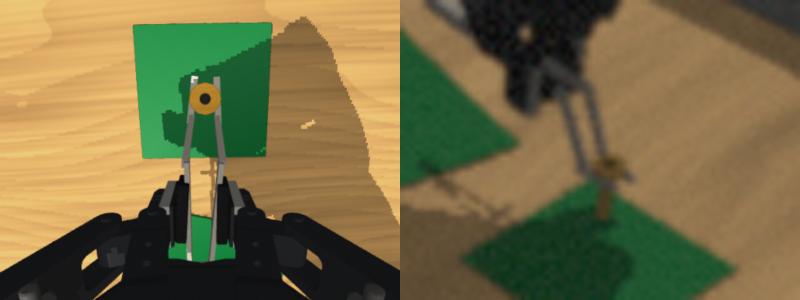

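The poppet head at (205,98) in the wrist view measures (500,298) mm, and the mat centre is (500,299) mm. In the scene crop it hangs upright at (605,190), clear above the mat. I'm handing in the job.

```bash
python3 -c "
from rig import *
print(finish_job())"
```

```text
the job is handed in; nothing more can be done
None
```

The job is handed in at about 20 s on the robot clock: the brass poppet hangs upright by its head from the tweezers, foot about 35 mm above the mat and within 1 mm of its middle, with the gap at about 12 mm (inferred from prong spacing and the 10.4 N grip, as the gripper hid the red ring).

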